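# Release the ratchet stop of a jar rack and push it back

### The job

Make room on the jar rack for another tin: press the red release pad on the sliding stop down until it clicks and stays down, then push the blue lug of the stop back along the toothed bar, away from the jar, until the stop is fully back at the black end block. Leave the jar standing where it is, pick nothing up, leave the other things alone, and finish clear of everything.

Things in the scene. Friction and masses are not known exactly. Their poses are not given: they have to be found in the camera images.
- jar_rack: Wooden jar rack on a 50 mm high plinth, fixed to the worktop. Origin on the underside of its board, 50 mm above the worktop; y runs along the toothed steel bar, z up. In this frame, mm: board x -85..65, y -128..113, z 0..12; fixed wooden end y 101..113, top z 80; black end block y -127..-113, top z 48; bar on the robot's side at x -50, top z 32; jar at about x 25, y 68.
- stop (a joint): Slide of the stop along the bar, m: 0 = nearest the fixed end, 0.08 = fully back at the black end block. Grows toward -y of the rack; starts at 0 to 0.02. While the release is up, saw teeth block the opening direction after at most 10 mm of play. Released, it moves against about 2 N of friction and stays where it is left.
- push_face (a point): Centre of the blue lug's face that looks to the fixed end (+y of the rack), 116 mm above the worktop; push it toward -y. The lug is 44 mm wide (x), 10 mm thick, 98 to 136 mm above the worktop. Before the face, over the bar, at least 63 mm (y) are free up to the fixed end, down to the bar's top (82 mm). The jar's near side is some 40 mm toward +x of this point.
- release (a joint): Travel of the red release pad, in m, downward: 0 = up (locked), 0.009 = fully down (released). A spring detent: it takes about 4 N to start, snaps down past the middle of its travel and then stays down by itself.
- release_top (a point): Centre of the top of the red release pad, 36 (x) x 32 (y) mm, on the stop, 116 mm above the worktop when up, 107 mm when down. It lies 45 mm behind push_face (toward -y of the rack), 35 mm from the back of the taller lug, and moves with the stop.
- red_lid_jar_mid (a point): Middle of the jar with a red lid (59 mm across, 86 mm high, 0.36 kg) that stands loose on the rack's board between stop and fixed end; its top is 148 mm above the worktop. To be left standing.
- corn_tin_mid (a point): Middle of a loose cream food tin, 76 mm across, 110 mm high, left of the rack. Leave alone.
- spice_jar_mid (a point): Middle of a loose spice jar with a dark cap, 41 mm across, 105 mm high, right of the rack, by the worktop's front edge. Leave alone.
- yoghurt_mid (a point): Middle of a loose white yoghurt tub, 72 mm across, 71 mm high, right of the rack, by the worktop's front edge. Leave alone.

How it is judged:
By the outcome, as a careful person would: the job done as asked, in the order asked, and still so for the second after the job is handed in, with the robot touching nothing.
It also fails if it takes over 43 s, if anything falls off the work surface, if the arm or the gripper's body presses on something with over 40 N, if the wrist force passes 120 N, or if a joint passes its speed limit or range.

### The arm

A 6-joint arm with a two-finger parallel gripper is mounted at the origin on a cart in front of the work surface, level with it; the furniture and walls round the work are solid. World frame = base frame: x ahead of the robot, y to its left, z up, the work surface at z = 0. Lengths are in mm, angles in rad, forces in N, time in s.
With the tool pointing down it reaches from about 350 to 875 mm from the base axis. Payload 4.2 kg.
Tool frame: the origin (TCP) lies on the mounting face of the last link; the fingertips stand 173 mm ahead of it and the grasp point (between the pads) lies 155 mm ahead of it; z points along the fingers, y is the line along which they close (so a half turn about z gives the same grasp; the last joint's range is limited). The gripper opens to 85 mm and grips with 20 to 120 N. Pads are 22 mm wide; open, the fingers measure 114 mm over their backs; the gripper's body (76 mm by 85 mm) begins 54 mm behind the grasp point. The pads swing forward as they close: fully open they stand 13 mm farther back than shut.
Start: joints at [1.543, 0.385, 0.008, 0, -1.194, -0.259], TCP at [176.771, 599.46, 404.712] pointing down, gripper open.
Joint ranges: [-3.14, 3.14], [-1.21, 2.06], [-1.07, 1.41], [-3.16, 2.05], [-2.99, -0.16], [-3.1, 3.1]. Speed limits (rad/s): [2.79, 2.79, 3.14, 3.14, 3.14, 3.14].

### API

Orientations are given as a unit quaternion [x, y, z, w].
In Python, from bench import arm gives the robot as it stands.
- The arm moves only by the tool carry_out, never from a script. Its argument "rows" is a list of rows, each a list of 7 numbers: the shift along the tool's x, y, z as a fraction of full scale, then the turn, a rotation vector about the tool's x, y, z as a fraction of full scale, then the opening, from -1 (shut) to 1 (fully open). A call has 1 to 12 rows; each row is the pose to reach, as a shift and turn from the pose commanded when the call began, along the tool's axes at that moment, turning the shorter way round; what a row does not reach only later rows make up. Full scale, the value 1, is 20 cm for a shift and pi rad for a turn. A row lasts 1/8 s, in which the tool goes at most 62.5 mm and 10.7 degrees, less where a joint would pass 70% of its speed; a pose out of reach is approached as far as the arm can. A call with a number of a shift or a turn outside -1 to 1 is refused whole. A call with a gripper value outside its range is refused whole. The fingers move at their own pace and stop on an object; the grip force is fixed at half the most. Time passes only in rows, so rows that repeat a pose let the fingers close. It gives the time, the measured TCP pose, the force, the opening and the grip force at its end, in the units of the state.
- arm.read_state(): the state, without advancing time (a new reading comes with each control period).
- arm.get_image(name): name is "scene" or "top" or "wrist"; returns (picture, depth): 384x512x3 uint8, red, green, blue; 384x512 float32, mm along the optical axis (not along the pixel's ray), 0 where there is no reading.
- arm.calibration(name): a dict with "mtx" (3x3 intrinsics, pixels), "k1" (the pictures are not rectified: a ray, as slopes to the right and down, at radius r is drawn at 1 + k1 r^2 times it, then the intrinsics apply), "cam_to_world" (4x4, takes a point from camera to world coordinates). Camera axes: x right, y up, looking along -z (the intrinsics and any distortion apply to the point x, -y, -z); pixel columns grow to the right and rows downward; lengths in mm; the calibration is good to about 2 mm. A picture is of the moment at which its call begins: read the wrist's pose just before it. calibration takes no time and is no camera call; for the wrist camera it gives the pose at the moment of the call.
- arm.job_done(): hands the job in; it is judged then, once.
The state is a dict: "clock": time; "joints": joint angles; "joint_vel": joint speeds; "joint_efforts": joint torques, N m; "position": TCP position; "ee_rot": TCP orientation; "contact_force": force on the tool from outside, world axes, zero at the start; "wrist_torque": the same for the moment, N m; "gripper_width": finger opening in mm; "grasp_force": force on a finger pad.
Only numpy, scipy, OpenCV 4.12 (cv2) and the standard library are available. Lean on these libraries where they do the work, as an engineer would, in place of code of your own. Each camera call takes 0.05 s, during which the arm holds its last target. There are 200 camera calls.

## Working session

There is one attempt and no reset: what is moved stays moved. The work goes in short steps, Python scripts to look and compute and a tool call to move; the robot and the scene stay as the last step left them, time stands still between calls to the robot, and variables do not carry over. Pictures are saved under pics/ and viewed, at most 10 in all, crops included, and the job is handed in when it is done.

Besides the shell and the picture viewer there is one more tool, called as name([rows], argument=value, ...), one row to a line, values as JSON. carry_out: Moves the arm, as the interface text tells. Its arguments: {"type":"object","properties":{"rows":{"type":"array"}},"required":["rows"]}

```bash
mkdir -p pics; cat > h.py <<'E'
import numpy as np, cv2
from bench import arm
def pts(d,c):
    K=c["mtx"];K=np.array(K);k=c["k1"]
    v,u=np.mgrid[0:d.shape[0],0:d.shape[1]].astype(float)
    x=(u-K[0,2])/K[0,0];y=(v-K[1,2])/K[1,1]
    rd=np.hypot(x,y);r=rd.copy()
    for _ in range(20): r=rd/(1+k*r*r)
    s=np.where(rd>0,r/np.maximum(rd,1e-9),1);x=x*s;y=y*s
    P=np.stack([x*d,-y*d,-d,np.ones_like(d)],-1)
    return (P@np.array(c["cam_to_world"]).T)[...,:3]
E
python3 - <<'E'
from h import *
s=arm.read_state();print(s)
for n in("scene","top"):
    p,d=arm.get_image(n);c=arm.calibration(n);P=pts(d,c);np.savez(n+".npz",p=p,d=d,P=P)
    cv2.imwrite(f"pics/{n}0.png",p[...,::-1]);
    hsv=cv2.cvtColor(p,cv2.COLOR_RGB2HSV)
    for nm,m in(("red",((hsv[...,0]<8)|(hsv[...,0]>172))&(hsv[...,1]>150)&(hsv[...,2]>70)),("blue",(abs(hsv[...,0].astype(int)-110)<15)&(hsv[...,1]>120)&(hsv[...,2]>60))):
        k,l,st,ce=cv2.connectedComponentsWithStats(m.astype(np.uint8))
        for i in range(1,k):
            if st[i,4]>25:
                q=P[(l==i)&(d>0)];print(n,nm,st[i],ce[i].round(),np.percentile(q,[5,50,95],axis=0).round())
E
```

```text
{'clock': 0.0, 'joints': array([ 1.54260132e+00,  3.85581950e-01,  6.60968671e-03, -5.00115731e-04,
       -1.19397368e+00, -2.58602979e-01]), 'joint_vel': array([ 4.66988021e-05,  2.74235394e-05,  9.28173188e-04, -8.13175918e-04,
        1.69432860e-03, -3.22460358e-04]), 'joint_efforts': array([ 1.82602946e-05, -3.92288017e+01,  1.88411969e+01,  4.18646783e+00,
       -4.49734333e-03, -2.41246831e-06]), 'position': array([176.70713222, 599.28916157, 403.59934023]), 'ee_rot': array([ 9.89722183e-01, -1.42999268e-01, -1.07325425e-04,  1.09439869e-03]), 'contact_force': array([ 0.22815512, -0.2008806 , -0.35902006]), 'wrist_torque': array([-0.06737642,  0.01694404, -0.00531241]), 'grasp_force': 0.0, 'gripper_width': 85.53866506456986}
scene red [422   1  90  29 792] [469.  14.] [[1029. -237.  661.]
 [1035. -138.  673.]
 [1041.  -12.  683.]]
scene red [465   0  47   9 165] [493.   3.] [[1029. -223.  704.]
 [1035. -192.  709.]
 [1042. -130.  719.]]
scene red [ 405   17   80  107 2416] [432.  61.] [[1028. -225.  410.]
 [1034.  -71.  526.]
 [1041.   -5.  628.]]
scene red [479  32  12  12 
[... 1030 characters left out ...]
 [313 291  17   8  53] [322. 295.] [[ 408. -275.   68.]
 [ 428. -269.   70.]
 [ 450. -262.   73.]]
top red [200  54  14  10  48] [207.  58.] [[869. 219. 226.]
 [886. 236. 251.]
 [911. 258. 272.]]
top red [199 153  17  17 211] [207. 161.] [[570. 222. 141.]
 [590. 245. 149.]
 [613. 270. 153.]]
top red [225 182  11  12 119] [230. 187.] [[495. 159.  98.]
 [511. 173. 117.]
 [528. 189. 121.]]
top red [ 38 324  10  17  86] [ 42. 332.] [[-109. 1181. -882.]
 [ -80. 1198. -866.]
 [ -47. 1217. -845.]]
top blue [216 179   5  14  49] [218. 186.] [[495. 205. 120.]
 [511. 210. 137.]
 [533. 216. 141.]]
top blue [364 207   3  13  26] [365. 213.] [[ 414. -277.   66.]
 [ 431. -272.   70.]
 [ 447. -268.   76.]]
```

```bash
python3 - <<'E'
from h import *
for n,(a,b,e,f) in dict(scene=(110,260,160,360),top=(110,260,140,340)).items():
    p=np.load(n+".npz")["p"];cv2.imwrite(f"pics/{n}c.png",cv2.resize(p[a:b,e:f,::-1],None,fx=4,fy=4,interpolation=cv2.INTER_CUBIC))
z=np.load("top.npz");P=z["P"]
# height map, rectified world x 380..720, y 20..400, 2mm
H=np.zeros((190,170,3),np.uint8)
for n in ("top","scene"):
  z=np.load(n+".npz");P=z["P"];m=(P[...,2]>40)&(P[...,2]<240)&(P[...,0]>380)&(P[...,0]<718)&(P[...,1]>20)&(P[...,1]<398)
  q=P[m]
  for t,zz in ((76,90),(56,66)): pass
  for lo,hi in ((58,66),(78,86),(92,102),(105,112),(112,124),(124,131),(131,144),(144,155)):
    s=q[(q[:,2]>lo)&(q[:,2]<hi)]
    if len(s)>20:
      r=cv2.minAreaRect(s[:,:2].astype(np.float32));print(n,lo,hi,len(s),np.round(r[0]),np.round(r[1]),round(r[2],1))
E
```

```text
top 58 66 1471 [591. 214.] [332. 223.] 84.5
top 78 86 272 [601. 215.] [310. 232.] 89.4
top 92 102 259 [594. 218.] [341. 213.] 83.4
top 105 112 84 [595. 216.] [338. 217.] 81.1
top 112 124 236 [606. 268.] [232. 221.] 87.5
top 124 131 192 [595. 277.] [230. 198.] 87.6
top 131 144 192 [602. 290.] [194. 205.] 81.8
top 144 155 274 [615. 299.] [172. 171.] 81.6
scene 58 66 995 [587. 218.] [338. 224.] 84.8
scene 78 86 306 [599. 219.] [340. 231.] 84.4
scene 92 102 351 [591. 220.] [343. 215.] 83.7
scene 105 112 153 [599. 270.] [231. 222.] 83.6
scene 112 124 364 [602. 269.] [237. 223.] 84.8
scene 124 131 194 [601. 290.] [189. 218.] 85.4
scene 131 144 220 [601. 293.] [186. 212.] 85.2
scene 144 155 218 [617. 301.] [171. 180.] 82.8
```

View pics/scene0.png

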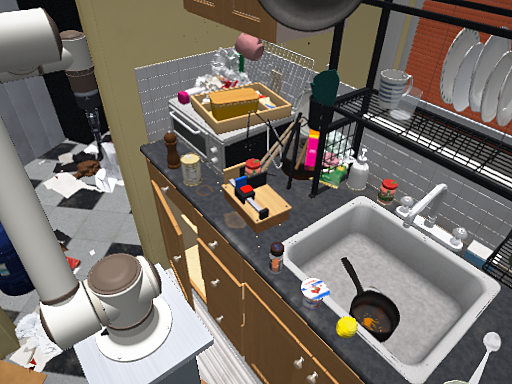

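View pics/topc.png

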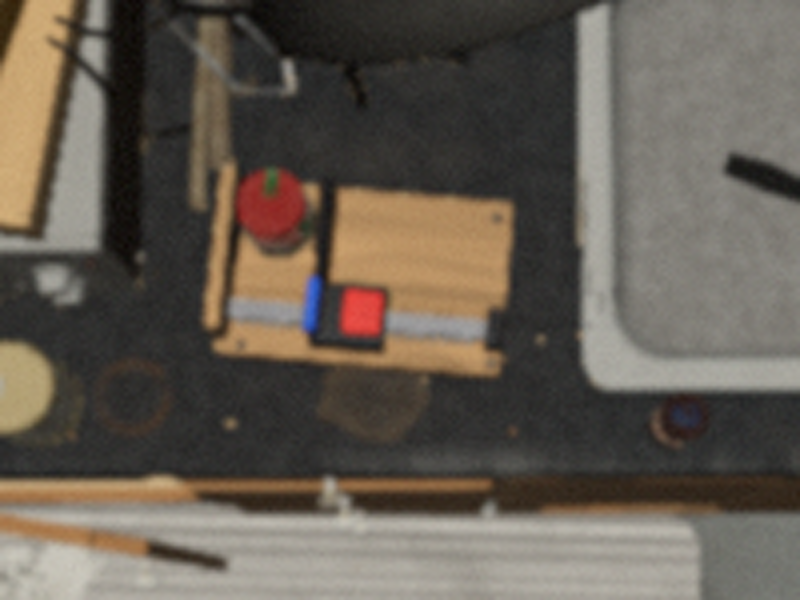

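```bash
python3 - <<'E'
from h import *
for n in ("top","scene"):
  z=np.load(n+".npz");P=z["P"];p=z["p"];hsv=cv2.cvtColor(p,cv2.COLOR_RGB2HSV).astype(int)
  box=(P[...,0]>440)&(P[...,0]<700)&(P[...,1]>50)&(P[...,1]<360)
  def fit(nm,m):
    q=P[m&box]
    if len(q)<8: print(n,nm,len(q));return
    c=np.median(q,0);l=cv2.fitLine(q[:,:2].astype(np.float32),cv2.DIST_HUBER,0,.01,.01).ravel()
    r=cv2.minAreaRect(q[:,:2].astype(np.float32))
    print(n,nm,len(q),q.mean(0).round(1),"ang",round(float(np.degrees(np.arctan2(l[1],l[0]))),1),"rect",np.round(r[0],1),np.round(r[1],1),round(r[2],1),"min",q.min(0).round(),"max",q.max(0).round())
  X,Y,Z=[P[...,i] for i in range(3)]
  grey=(hsv[...,1]<60)&(hsv[...,2]>90)
  fit("bar",grey&(Z>77)&(Z<87)&(X<540)&(X>480))
  wood=(abs(hsv[...,0]-14)<8)&(hsv[...,1]>70)
  fit("board",wood&(Z>57)&(Z<67))
  fit("end",wood&(Z>122)&(Z<136))
  blue=(abs(hsv[...,0]-112)<15)&(hsv[...,1]>110)
  fit("lugtop",blue&(Z>131)); fit("lug",blue&(Z>95))
  red=((hsv[...,0]<8)|(hsv[...,0]>172))&(hsv[...,1]>140)
  fit("pad",red&(Z>112)&(Z<121)&(X<560))
  fit("lid",red&(Z>143)&(X>550))
  fit("block",(hsv[...,2]<60)&(Z>94)&(Z<102)&(Y<140)&(X<540))
# obstacles above 160
A=np.concatenate([np.load(n+".npz")["P"].reshape(-1,3) for n in("top","scene")])
for lo in range(160,900,80):
  q=A[(A[:,2]>lo)&(A[:,2]<lo+80)&(A[:,0]>100)&(A[:,0]<760)&(A[:,1]>-150)&(A[:,1]<720)]
  g,c=np.unique((q[:,:2]//60*60).astype(int),axis=0,return_counts=True)
  print(lo,[tuple(map(int,a)) for a,k in zip(g,c) if k>8])
E
```

```text
top bar 193 [509.8 174.8  82.3] ang 84.6 rect [508.8 177.7] [214.1  20.2] 84.8 min [494.  71.  77.] max [525. 284.  87.]
top board 1595 [551.4 153.1  62.9] ang -83.7 rect [582.6 186.4] [275.1 210.4] 84.7 min [467.  53.  57.] max [698. 317.  67.]
top end 191 [564.7 273.1 129.3] ang -6.1 rect [595.1 259.4] [168.9 130.7] 18.4 min [496. 195. 122.] max [655. 348. 136.]
top lugtop 39 [514.2 209.2 157. ] ang -11.2 rect [533.  191.5] [26.9 88.8] 45.7 min [495. 151. 132.] max [555. 216. 894.]
top lug 50 [514.1 208.8 149.7] ang -10.5 rect [532.9 191.4] [27.  88.8] 45.8 min [493. 151. 115.] max [555. 216. 894.]
top pad 95 [510.9 171.2 116.8] ang -24.9 rect [511.7 170.9] [34.4 29.4] 0.5 min [494. 156. 112.] max [529. 186. 121.]
top lid 205 [589.9 242.  167.2] ang 70.1 rect [586.7 203. ] [136.3  52.1] 81.7 min [555. 138. 144.] max [618. 271. 909.]
top block 19 [496.6  61.8  99.2] ang -3.9 rect [497.9  63.3] [ 9.8 27.3] 89.0 min [484.  58.  95.] max [511.  68. 102.]
scene bar 116 [503.9 164.7  83. ] ang 85.1 rect [507.6 187.7] [205.1  24.8] 85.1 min [488.  86.  77.] max [528. 290.  86.]
scene boar
[... 2163 characters left out ...]
, (660, 660), (720, 240)]
640 [(480, 60), (480, 120), (540, -60), (540, 0), (540, 60), (540, 120), (600, -120), (600, -60), (600, 0), (600, 60), (600, 420), (600, 480), (600, 540), (660, 240), (660, 300), (660, 360), (660, 420), (660, 480), (660, 540), (660, 600), (720, 240)]
720 [(480, 120), (540, 60), (540, 120), (600, -120), (600, -60), (600, 0), (600, 60), (660, 240), (660, 300), (660, 360), (660, 420), (660, 480), (660, 540), (720, 240)]
800 [(480, 120), (540, 60), (540, 120), (600, -120), (600, -60), (600, 0), (600, 60), (660, 240), (660, 300), (660, 360), (660, 420), (660, 480)]
880 [(480, 60), (480, 120), (540, -60), (540, 0), (540, 60), (540, 120), (600, -120), (600, -60), (600, 0)]
```

carry_out([
  [0.12,0.09,0,0,0,0,-1],
  [0.3,0.22,0,0,0,0,-1],
  [0.5,0.36,0,0,0,0,-1],
  [0.7,0.5,0,0,0,0,-1],
  [0.88,0.63,0,0,0,0,-1],
  [1,0.72,0,0,0,0,-1],
  [1,0.72,0,0,0,0,-1],
])

```text
clock: 0.98
position: [328.7, 403.2, 404.5]
ee_rot: [0.99, -0.144, -0.0, 0.0]
contact_force: [0.4, -0.1, 0.3]
gripper_width: -0.1
grasp_force: 0.0
```

```bash
cat > go.py <<'E'
import sys; from h import *; from scipy.spatial.transform import Rotation as R
s=arm.read_state();q=R.from_quat(s["ee_rot"]);yaw=np.radians(-5.2)
G=R.from_matrix(np.array([[np.cos(yaw),np.sin(yaw),0],[np.sin(yaw),-np.cos(yaw),0],[0,0,-1]]))
t=np.array([float(v) for v in sys.argv[1:4]])
print(s["clock"],s["position"].round(1),s["contact_force"].round(1),s["gripper_width"],s["joints"].round(2))
print("shift",(q.inv().apply(t-s["position"])/200).round(3),"turn",((q.inv()*G).as_rotvec()/np.pi).round(4))
E
python3 go.py 509 172 320
```

```text
0.975 [328.7 403.2 404.5] [ 0.4 -0.1  0.3] -0.10446062712399136 [ 1.2   0.21 -0.25 -0.   -1.12  0.08]
shift [1.194 0.85  0.423] turn [ 0.0002  0.0001 -0.0633]
```

carry_out([
  [0.15,0.11,0,0,0,-0.01,-1],
  [0.35,0.25,0,0,0,-0.02,-1],
  [0.55,0.39,0,0,0,-0.035,-1],
  [0.75,0.53,0,0,0,-0.05,-1],
  [0.9,0.65,0,0,0,-0.06,-1],
  [1,0.72,0,0,0,-0.063,-1],
  [1,0.72,0,0,0,-0.063,-1],
  [1,0.72,0,0,0,-0.063,-1],
])

```text
clock: 1.98
position: [478.7, 210.8, 404.4]
ee_rot: [0.999, -0.044, -0.0, 0.0]
contact_force: [-1.0, 1.2, 0.4]
gripper_width: 0.1
grasp_force: 0.0
```

```bash
python3 go.py 509 172 320; python3 - <<'E'
from h import *
c=arm.calibration("wrist");p,d=arm.get_image("wrist");P=pts(d,c)
cv2.imwrite("pics/w0.png",p[...,::-1])
hsv=cv2.cvtColor(p,cv2.COLOR_RGB2HSV).astype(int);X,Y,Z=[P[...,i] for i in range(3)]
def rep(nm,m):
    k,l,st,ce=cv2.connectedComponentsWithStats(m.astype(np.uint8))
    for i in range(1,k):
        if st[i,4]>60:
            q=P[l==i];r=cv2.minAreaRect(q[:,:2].astype(np.float32));print(nm,st[i],np.median(q,0).round(1),np.round(r[0],1),np.round(r[1],1),round(r[2],1))
rep("pad",((hsv[...,0]<8)|(hsv[...,0]>172))&(hsv[...,1]>140)&(Z>108)&(Z<124)&(X<570)&(X>450))
rep("lugtop",(abs(hsv[...,0]-112)<15)&(hsv[...,1]>110)&(Z>131)&(Z<142))
rep("lug",(abs(hsv[...,0]-112)<15)&(hsv[...,1]>110)&(Z>95)&(Z<142))
E
```

```text
1.975 [478.7 210.8 404.4] [-1.   1.2  0.4] 0.10868114271195506 [ 0.73  0.21 -0.24 -0.   -1.12  0.76]
shift [0.168 0.18  0.422] turn [0.     0.0001 0.0008]
pad [ 279  119   42   45 1770] [510.8 174.9 115.8] [510.  174.7] [31.2 35.1] 84.4
lugtop [241 117  14  59 752] [514.4 214.1 135.7] [513.6 214.4] [ 9.3 42.7] 84.9
lug [241 116  14  60 753] [514.4 214.1 135.7] [513.6 214.4] [ 9.3 42.7] 84.9
```

View pics/w0.png

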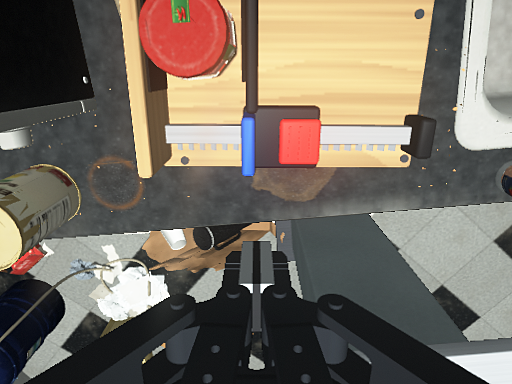

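carry_out([
  [0.06,0.06,0,0,0,0,-1],
  [0.172,0.17,0.05,0,0,0,-1],
  [0.172,0.17,0.2,0,0,0,-1],
  [0.172,0.17,0.35,0,0,0,-1],
  [0.172,0.17,0.45,0,0,0,-1],
  [0.172,0.17,0.495,0,0,0,-1],
  [0.172,0.17,0.495,0,0,0,-1],
  [0.172,0.17,0.495,0,0,0,-1],
])

```text
clock: 3.02
position: [510.6, 173.4, 306.7]
ee_rot: [0.999, -0.044, 0.001, -0.0]
contact_force: [0.1, 1.0, -0.0]
gripper_width: 0.1
grasp_force: 0.0
```

carry_out([
  [0,0,0.02,0,0,0,-1],
  [0,0,0.04,0,0,0,-1],
  [0,0,0.06,0,0,0,-1],
  [0,0,0.07,0,0,0,-1],
  [0,0,0.08,0,0,0,-1],
  [0,0,0.08,0,0,0,-1],
])

```text
clock: 3.78
position: [510.2, 173.1, 289.6]
ee_rot: [0.999, -0.044, -0.0, 0.0]
contact_force: [-1.0, 0.0, 0.5]
gripper_width: 0.1
grasp_force: 0.0
```

carry_out([
  [0,0,0.008,0,0,0,-1],
  [0,0,0.016,0,0,0,-1],
  [0,0,0.016,0,0,0,-1],
])

```text
clock: 4.15
position: [510.3, 173.2, 287.9]
ee_rot: [0.999, -0.044, 0.0, -0.0]
contact_force: [-2.4, -0.3, 7.3]
gripper_width: 0.1
grasp_force: 3.7
```

carry_out([
  [0,0,0.008,0,0,0,-1],
  [0,0,0.016,0,0,0,-1],
  [0,0,0.022,0,0,0,-1],
  [0,0,0.022,0,0,0,-1],
])

```text
clock: 4.65
position: [510.1, 173.1, 281.6]
ee_rot: [0.999, -0.044, -0.0, 0.0]
contact_force: [0.5, -0.1, 0.2]
gripper_width: -0.1
grasp_force: 0.0
```

carry_out([
  [0,0,0.01,0,0,0,-1],
  [0,0,0.02,0,0,0,-1],
  [0,0,0.02,0,0,0,-1],
])

```text
clock: 5.03
position: [510.1, 173.2, 280.3]
ee_rot: [0.999, -0.044, 0.0, 0.0]
contact_force: [-5.2, 0.2, 13.7]
gripper_width: 0.2
grasp_force: 6.5
```

carry_out([
  [0,0,-0.03,0,0,0,-1],
  [0,0,-0.12,0,0,0,-1],
  [0,0,-0.26,0,0,0,-1],
  [0,0,-0.4,0,0,0,-1],
  [0,0,-0.5,0,0,0,-1],
  [0,0,-0.5,0,0,0,-1],
])

```text
clock: 5.78
position: [510.5, 173.3, 379.4]
ee_rot: [0.999, -0.044, 0.001, -0.001]
contact_force: [0.4, 0.6, -0.3]
gripper_width: -0.2
grasp_force: 0.0
```

```bash
cat > look.py <<'E'
import sys; from h import *
for n in sys.argv[1:]:
  c=arm.calibration(n);p,d=arm.get_image(n);P=pts(d,c)
  cv2.imwrite(f"pics/{n}_{arm.read_state()['clock']:.2f}.png",p[...,::-1])
  hsv=cv2.cvtColor(p,cv2.COLOR_RGB2HSV).astype(int);X,Y,Z=[P[...,i] for i in range(3)]
  def rep(nm,m):
    k,l,st,ce=cv2.connectedComponentsWithStats(m.astype(np.uint8))
    for i in range(1,k):
        if st[i,4]>40:
            q=P[l==i];r=cv2.minAreaRect(q[:,:2].astype(np.float32));print(n,nm,st[i],np.median(q,0).round(1),np.round(r[0],1),np.round(r[1],1),round(r[2],1))
  red=((hsv[...,0]<8)|(hsv[...,0]>172))&(hsv[...,1]>140)
  rep("pad",red&(Z>98)&(Z<124)&(X<560)&(X>450)&(Y>50)&(Y<230))
  rep("lid",red&(Z>140)&(Z<156)&(X>540)&(X<640)&(Y>180)&(Y<300))
  rep("lugtop",(abs(hsv[...,0]-112)<15)&(hsv[...,1]>110)&(Z>128)&(Z<144)&(X>480)&(X<560)&(Y>50)&(Y<260))
E
python3 look.py wrist top; python3 go.py 517.2 251 335
```

```text
wrist pad [ 235  169   43   45 1839] [511.2 174.4 107. ] [508.7 174.6] [33.1 38.7] 85.8
wrist lid [  73   42   99   97 6546] [591.6 244.3 148.2] [592.4 246.4] [55.7 54.3] 89.8
wrist lid [112  69  10  14  63] [601.8 245.5 148.6] [602.1 246.1] [6.4 4.4] 11.4
wrist lugtop [190 177  19  58 772] [513.6 213.8 135.8] [513.2 214.1] [10.3 42.9] 84.7
top pad [225 183  12  12  92] [506.  169.5 108.7] [508.7 171.7] [36.2 34.9] 90.0
5.875 [509.9 173.  377.1] [-0.1 -0.1 -0.4] 0.005057660129246957 [ 0.63  0.26 -0.25 -0.   -1.07  0.85]
shift [ 0.002 -0.392  0.211] turn [0.0001 0.0005 0.0005]
```

carry_out([
  [0,-0.1,0,0,0,0,-1],
  [0,-0.25,0,0,0,0,-1],
  [0,-0.36,0,0,0,0,-1],
  [0,-0.392,0,0,0,0,-1],
  [0,-0.392,0.1,0,0,0,-1],
  [0,-0.392,0.2,0,0,0,-1],
  [0,-0.392,0.3,0,0,0,-1],
  [0,-0.392,0.4,0,0,0,-1],
  [0,-0.392,0.46,0,0,0,-1],
  [0,-0.392,0.48,0,0,0,-1],
  [0,-0.392,0.48,0,0,0,-1],
])

```text
clock: 7.25
position: [517.3, 251.3, 282.3]
ee_rot: [0.999, -0.044, 0.0, -0.0]
contact_force: [0.1, 0.4, 0.8]
gripper_width: -0.1
grasp_force: 0.0
```

```bash
python3 go.py 514 219.4 281;python3 look.py wrist
```

```text
7.25 [517.3 251.3 282.3] [0.1 0.4 0.8] -0.1337827310007874 [ 0.73  0.42 -0.28  0.   -0.87  0.75]
shift [-0.002  0.16   0.007] turn [-0.     -0.0001  0.0006]
wrist pad [ 375  222   73   65 4103] [512.2 175.9 107. ] [507.4 175.1] [32.2 41.3] 84.6
wrist lid [  161     9   179   183 22118] [592.6 247.3 148.2] [592.9 247.1] [54.6 54.3] 2.7
wrist lid [241  61  18  27 225] [601.8 245.6 148.7] [602.1 245.9] [7.  4.5] 5.8
wrist lugtop [ 330  236   33   67 1598] [525.3 214.6 135.4] [521.6 213.7] [11.  28.8] 85.9
```

carry_out([
  [0,0.03,0,0,0,0,-1],
  [0,0.06,0,0,0,0,-1],
  [0,0.08,0,0,0,0,-1],
  [0,0.1,0,0,0,0,-1],
  [0,0.125,0,0,0,0,-1],
  [0,0.15,0,0,0,0,-1],
  [0,0.175,0,0,0,0,-1],
  [0,0.2,0,0,0,0,-1],
  [0,0.225,0,0,0,0,-1],
  [0,0.25,0,0,0,0,-1],
])

```text
clock: 8.55
position: [512.7, 201.1, 282.2]
ee_rot: [0.999, -0.044, 0.0, -0.0]
contact_force: [-0.4, 3.0, 1.9]
gripper_width: -0.2
grasp_force: 1.2
```

```bash
python3 go.py 514 219.4 281;python3 look.py wrist
```

```text
8.55 [512.7 201.1 282.2] [-0.4  3.   1.9] -0.17504693049066597 [ 0.67  0.38 -0.34  0.   -0.85  0.81]
shift [-0.002 -0.092  0.006] turn [-0.     -0.      0.0006]
wrist pad [ 339  222   71   66 4154] [509.2 144.2 107. ] [504.2 143.8] [31.9 41.7] 84.9
wrist lid [    0     8   184   183 23281] [592.5 243.8 148.2] [592.9 246.5] [54.  55.6] 6.6
wrist lid [ 68  62  20  27 229] [601.8 245.6 148.7] [602.  246.1] [7.2 5.4] 2.6
wrist lugtop [ 289  238   27   64 1379] [523.1 182.1 135.5] [519.5 182.4] [10.4 26.7] 85.3
```

carry_out([
  [0,0.03,0,0,0,0,-1],
  [0,0.06,0,0,0,0,-1],
  [0,0.09,0,0,0,0,-1],
  [0,0.115,0,0,0,0,-1],
  [0,0.135,0,0,0,0,-1],
  [0,0.15,0,0,0,0,-1],
  [0,0.165,0,0,0,0,-1],
])

```text
clock: 9.48
position: [509.8, 168.4, 282.1]
ee_rot: [0.999, -0.044, -0.0, 0.0]
contact_force: [-0.3, 2.8, 1.0]
gripper_width: -0.1
grasp_force: 1.1
```

carry_out([
  [0,0.01,0,0,0,0,-1],
  [0,0.02,0,0,0,0,-1],
  [0,0.03,0,0,0,0,-1],
  [0,0.03,0,0,0,0,-1],
])

```text
clock: 9.98
position: [509.2, 162.4, 282.1]
ee_rot: [0.999, -0.044, -0.0, 0.0]
contact_force: [0.6, 1.6, 0.3]
gripper_width: 0.0
grasp_force: 0.5
```

carry_out([
  [0,0.01,0,0,0,0,-1],
  [0,0.02,0,0,0,0,-1],
  [0,0.03,0,0,0,0,-1],
  [0,0.035,0,0,0,0,-1],
  [0,0.035,0,0,0,0,-1],
])

```text
clock: 10.6
position: [508.6, 155.4, 282.1]
ee_rot: [0.999, -0.045, -0.0, 0.0]
contact_force: [-0.1, 0.9, 0.9]
gripper_width: 0.1
grasp_force: 0.6
```

```bash
python3 look.py wrist
```

```text
wrist pad [ 339  222   71   66 4196] [505.   98.5 107. ] [500.1  98. ] [32.2 41.6] 84.5
wrist lid [   0   37   46  148 4509] [587.8 222.6 147.4] [586.7 225.8] [14.1 47.8] 73.4
wrist lugtop [ 289  238   27   64 1368] [518.7 136.3 135.5] [515.4 136.6] [10.3 27. ] 84.6
```

carry_out([
  [0,0.008,0,0,0,0,-1],
  [0,0.015,0,0,0,0,-1],
  [0,0.02,0,0,0,0,-1],
  [0,0.02,0,0,0,0,-1],
])

```text
clock: 11.15
position: [508.3, 154.0, 282.2]
ee_rot: [0.999, -0.044, 0.001, -0.003]
contact_force: [-3.9, 12.5, -0.4]
gripper_width: -0.1
grasp_force: 6.2
```

carry_out([
  [0,-0.03,0,0,0,0,-1],
  [0,-0.08,0,0,0,0,-1],
  [0,-0.1,0,0,0,0,-1],
  [0,-0.1,-0.1,0,0,0,-1],
  [0,-0.1,-0.3,0,0,0,-1],
  [0,-0.1,-0.5,0,0,0,-1],
  [0,-0.1,-0.65,0,0,0,-1],
  [0,-0.1,-0.7,0,0,0,-1],
  [0,-0.1,-0.7,0,0,0,-1],
  [0,-0.1,-0.7,0,0,0,-1],
])

```text
clock: 12.4
position: [509.8, 171.4, 420.4]
ee_rot: [0.999, -0.045, -0.001, 0.001]
contact_force: [0.6, 0.1, -0.4]
gripper_width: -0.4
grasp_force: 0.0
```

```bash
python3 look.py wrist; ls pics
```

```text
wrist pad [ 321  155   39   39 1372] [503.5  98.1 106.9] [501.5  97.2] [31.8 37.9] 86.1
wrist lid [  98   44   83   82 4639] [591.5 245.  148.2] [592.7 246.3] [55.2 54.2] 89.6
wrist lugtop [292 159  15  51 629] [507.5 137.3 135.7] [506.4 137. ] [ 9.7 42.5] 84.9
scene0.png
scenec.png
top0.png
top_5.88.png
topc.png
w0.png
wrist_10.65.png
wrist_12.45.png
wrist_5.83.png
wrist_7.30.png
wrist_8.60.png
```

```bash
python3 -c "
import cv2;p=cv2.imread('pics/wrist_12.45.png');cv2.imwrite('pics/z.png',cv2.resize(p[90:240,240:440],None,fx=4,fy=4))"
```

```text
(no output)
```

View pics/z.png

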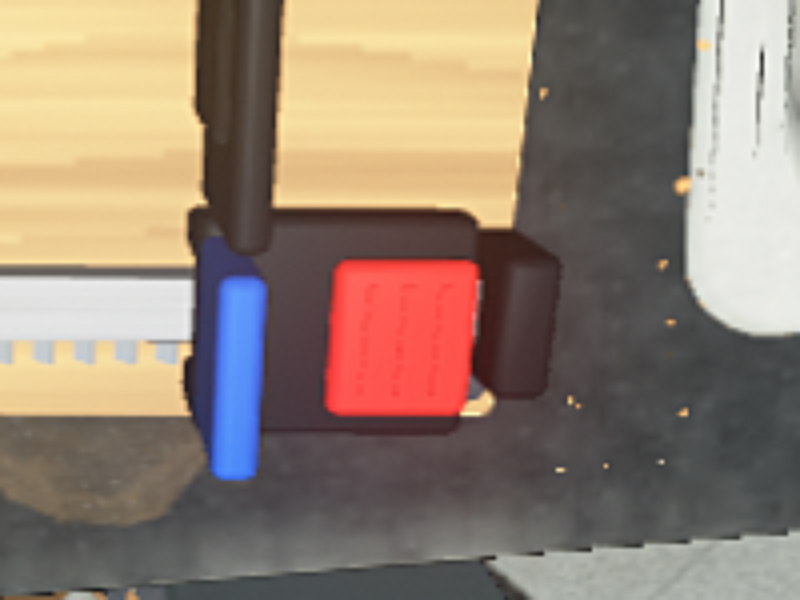

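```bash
python3 - <<'E'
from h import *
c=arm.calibration("wrist");p,d=arm.get_image("wrist");P=pts(d,c).reshape(-1,3);a=np.radians(-5.2)
ex=np.array([np.cos(a),np.sin(a)]);ey=np.array([-ex[1],ex[0]])
f=np.array([506.4,137.0])+5*ey
x=(P[:,:2]-f)@ex;y=(P[:,:2]-f)@ey;z=P[:,2]
for nm,m in(("end",(abs(z-130)<2)&(y>50)&(x<60)&(x>-40)),("block",(abs(z-98)<1.5)&(y<-40)&(abs(x)<12)),("housing",(z>90)&(z<105)&(abs(x)<30)&(y<-5)&(y>-75)),("board",(abs(z-62)<2)&(x>60)&(y<0))):
    print(nm,m.sum(),np.percentile(y[m],[1,5,50,95,99]).round(1) if m.sum() else"")
E
```

```text
end 1353 [146.2 147.  151.3 156.8 234.2]
block 334 [-81.2 -80.7 -74.7 -69.2 -68.4]
housing 1898 [-74.6 -72.6 -31.2 -17.2 -15.8]
board 4036 [-81.3 -78.5 -50.  -22.   -0.5]
```

```bash
python3 -c "
from bench import arm
print(arm.job_done())"
```

```text
the job is handed in; nothing more can be done
None
```

The red release pad is pressed and stays down, and the stop is pushed back until it hit firm resistance close to the black end block. The jar measured the same position before and after, nothing was picked up, and the arm finished clear at 12.4 s. I handed the job in; no verdict came back.

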